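Hang the tube locator on the sloped welding jig and clamp it

TASK

Fit the loose tube locator plate to the sloped welding jig: set the wide end of its keyhole over the headed stud, flat on the jig face, and slide it down the slope until the stud is fully home in the narrow slot and the fork straddles the thumbscrew. Then tighten the red thumbscrew clockwise until its torque clutch first slips, stop there and let go. Leave the other things on the bench alone.

Things in the scene. Friction and masses are not known exactly. Their poses are not given: they have to be found in the camera images.
- jig_face: drilled steel face of the jig, 250 mm up the slope x 260 mm across, fixed on a blue tube stand, sloping up at 32 degrees, low edge to the robot. Origin: centre of its outer surface, 105 mm above the table. x points up the slope, y across to the left seen from the robot, z out of the surface. Stud at x = +75 mm, thumbscrew at x = -75 mm, both at y = 0
- stud_foot (a point): where the stud stands on the face; axes as the face. Shank 10 mm diameter; brass head 20 mm diameter, its underside 10.5 mm and its top 15.5 mm above the face
- screw_foot (a point): where the thumbscrew's 8 mm shank leaves the face; axes as the face. On it a steel clamp washer 24 mm in diameter, 3.5 mm thick, underside 10.6 mm above the face at screw 0, sinking 2 mm per rad to 8.4 mm when tight; then a black hub 21 mm in diameter, 9 mm high, then the red wing
- plate: loose tube locator, about 450 g: aluminium plate 180 (x) x 84 (y) x 8 mm, flat on the table, with a yellow V-block on top. Origin: centre of its underside, z up. Keyhole at the +x end, open fork slot 14 mm wide, 22 mm deep at the -x end, its tips 5 mm thick for the last 7 mm. Mounted, its x points up the slope. With the stud in the wide hole the fork is clear of the thumbscrew
- keyhole (a point): centre of the keyhole's wide hole (28 mm across) at the plate's underside, x = +41 mm of the plate; axes as the plate. From it a slot 14 mm wide runs towards +x and ends at x = +76 mm
- slot_home (a point): where the centre of the stud's shank is when home, at the plate's underside, x = +71 mm of the plate (30 mm of slide from the hole's centre); axes as the plate
- vblock_top (a point): centre of the V-block's top, x = -5 mm of the plate, 46 mm above its underside; axes as the plate. V-block 50 mm (x) x 36 mm (y) with flat upright sides facing +y and -y, to grip by; the V groove runs along x
- wing_top (a point): centre of the red wing handle's top, on the screw's axis, 55 mm above the face at screw 0, 53 mm when tight. z out of the face. Wing 36 mm long (y) x 12 mm thick (x), 28 mm tall, above an 18 mm collar. Its length lies 0.55 rad anticlockwise from across the slope at screw 0, 0.55 rad clockwise when tight. White lines on wing and hub stand in line until the clutch slips
- screw (a joint): turn of the screw in rad, growing as it is tightened clockwise (seen looking at the face): 0 backed off, starts at 0.05 to 0.4, tight at its stop at 1.1. Drag 0.03 N m
- clutch (a joint): slip of the wing past the hub in rad, 0 at the start, growing clockwise only: the wing drives the screw solidly until it is tight, then slips at 0.18 N m and stays where it is left
- magnet: bystander: red arrow-shaped welding magnet, about 100 x 99 mm, 16 mm thick, origin under its centre
- level: bystander: yellow spirit level 240 x 24 x 50 mm standing on its edge along its x, origin under its centre
- hammer: bystander: hammer 260 mm long lying along its x, wooden handle to -x, origin under its middle
- tube_offcut: bystander: square steel tube offcut 120 x 40 x 40 mm along its x, origin under its centre
Mind the look-alikes: they are no part of the job. Of the things like the plate, leave any that is purple; of the rest the smaller one is meant.

How it is judged:
By the outcome, as a careful person would: the job done as asked, in the order asked, and still so for the second after the job is handed in, with the robot touching nothing.
It also fails if it takes over 64 s, if anything falls off the work surface, if the arm or the gripper's body presses on something with over 40 N, if the wrist force passes 120 N, or if a joint passes its speed limit or range.

ROBOT

A 6-joint arm with a two-finger parallel gripper is mounted at the origin on the work surface. World frame = base frame: x ahead of the robot, y to its left, z up, the work surface at z = 0. Lengths are in m, angles in rad, forces in N, time in s.
With the tool pointing down it reaches from about 0.35 to 1 m from the base axis. Payload 7.1 kg.
Tool frame: the origin (TCP) lies between the finger pads; the fingertips stand 22 mm ahead of it and the grasp point (between the pads) lies 3 mm ahead of it; z points along the fingers, y is the line along which they close (so a half turn about z gives the same grasp; the last joint's range is limited). The gripper opens to 85 mm and grips with 20 to 120 N. Pads are 22 mm wide; open, the fingers measure 114 mm over their backs; the gripper's body (76 mm by 85 mm) begins 54 mm behind the grasp point. The pads swing forward as they close: fully open they stand 13 mm farther back than shut.
Start: joints at [1.23, 0.423, 1.63, -0, 1.089, -0.019], TCP at [0.198, 0.593, 0.253] pointing down, gripper open.
Joint ranges: [-3, 3], [-0.9, 2.11], [0.09, 2.58], [-1.31, 4.45], [0.11, 2.69], [-2.54, 2.54]. Speed limits (rad/s): [2.39, 2.39, 3.01, 3.14, 3.14, 3.14].

INTERFACE

Orientations are given as a rotation vector (axis times angle).
In Python, from rig import manip gives the robot as it stands. The module is installed in compiled form; this text tells all that it offers. Calls block until the motion is done:
- manip.move_to(position, orientation): joint-space move of the TCP to a pose.
- manip.servo_line(position, orientation=None, rate=0.15): straight line of the TCP; orientation=None keeps the orientation; rate is the mean speed in m/s.
- manip.set_joints(angles): joint-space move.
- manip.command_gripper(opening, f_grip=None): finger opening in m; f_grip is the grip in N (None keeps the last); returns when the fingers have stopped.
- manip.hold(seconds).
- manip.solve_ik(position, orientation): joint angles nearest the present ones, or None.
- manip.camera(name): name is "side" or "top"; returns a dict with "image" (384x512x3 uint8, red, green, blue), "fx", "fy", "cx", "cy" (pixels), "cam_to_world" (4x4, takes a point from camera to world coordinates). Camera axes: x right, y down, z forward; pixel columns grow to the right and rows downward; lengths in m; the calibration is good to about 2 mm. A picture is of the moment at which its call begins. There is no depth.
A pose or a line that the arm cannot do raises manip.IKError and nothing moves.
- manip.sign_off(): hands the job in; it is judged then, once.
Readings, each from a call of its own:
- manip.get_time(): time.
- manip.get_joint_positions(): joint angles.
- manip.get_joint_vel(): joint speeds.
- manip.get_tau(): joint torques, N m.
- manip.get_position(): TCP position.
- manip.get_ee_rot(): TCP orientation.
- manip.get_contact_force(): force on the tool from outside, world axes, zero at the start.
- manip.get_torque(): the same for the moment, N m.
- manip.get_width(): finger opening in m.
- manip.get_grip_force(): force on a finger pad.
Only numpy, scipy, OpenCV 4.12 (cv2) and the standard library are available. Lean on these libraries where they do the work, as an engineer would, in place of code of your own. Each camera call takes 0.05 s, during which the arm holds its last target. There are 200 camera calls.

## Working session

There is one attempt and no reset: what is moved stays moved. The work goes in short steps, each a Python script; the robot and the scene stay as the last script left them, time stands still between calls to the robot, and variables do not carry over. Pictures are saved under pics/ and viewed, at most 10 in all, crops included, and the job is handed in when it is done.

```bash
mkdir -p pics
cat > h.py <<'E'
import numpy as np, cv2
from rig import manip
from scipy.spatial.transform import Rotation as R
def shot(n,f=None,crop=None,s=1):
    c=manip.camera(n)
    if f:
        im=c["image"][:,:,::-1]
        if crop: im=im[crop[1]:crop[3],crop[0]:crop[2]]
        cv2.imwrite(f"pics/{f}.png",cv2.resize(im,None,fx=s,fy=s,interpolation=cv2.INTER_CUBIC))
    return c
def ray(c,u,v):
    T=np.array(c["cam_to_world"]);d=T[:3,:3]@np.array([(u-c["cx"])/c["fx"],(v-c["cy"])/c["fy"],1.])
    return T[:3,3],d/np.linalg.norm(d)
def onz(c,u,v,z):
    o,d=ray(c,u,v);return o+d*(z-o[2])/d[2]
def tri(c1,p1,c2,p2):
    o1,d1=ray(c1,*p1);o2,d2=ray(c2,*p2)
    A=np.stack([d1,-d2],1);s=np.linalg.lstsq(A,o2-o1,rcond=None)[0]
    a=o1+s[0]*d1;b=o2+s[1]*d2
    return (a+b)/2,np.linalg.norm(a-b)
def proj(c,p):
    T=np.linalg.inv(np.array(c["cam_to_world"]));q=T[:3,:3]@p+T[:3,3]
    return np.array([c["fx"]*q[0]/q[2]+c["cx"],c["fy"]*q[1]/q[2]+c["cy"]])
E
python3 - <<'E'
from h import *
for n in("top","side"):
    c=shot(n,n+"0",s=1.56);np.save(n,c,allow_pickle=True);print(n,np.round(c["cam_to_world"],3),c["fx"])
E
```

```text
top [[-0.009 -0.991  0.133  0.34 ]
 [-1.     0.012  0.024 -0.011]
 [-0.025 -0.132 -0.991  1.486]
 [ 0.     0.     0.     1.   ]] 365.8174368234589
side [[ 0.828 -0.422  0.37   0.123]
 [-0.561 -0.62   0.549 -0.606]
 [-0.002 -0.662 -0.75   0.963]
 [ 0.     0.     0.     1.   ]] 347.4986320587219
```

View pics/top0.png

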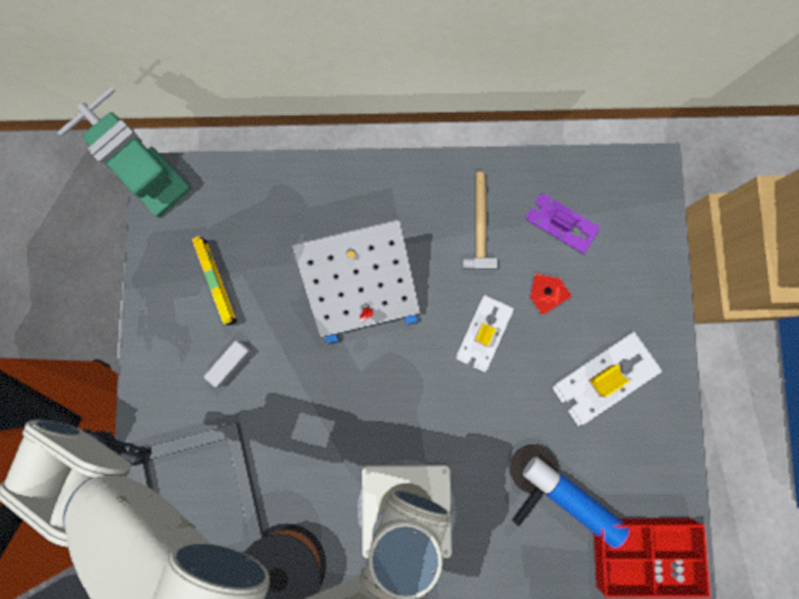

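View pics/side0.png

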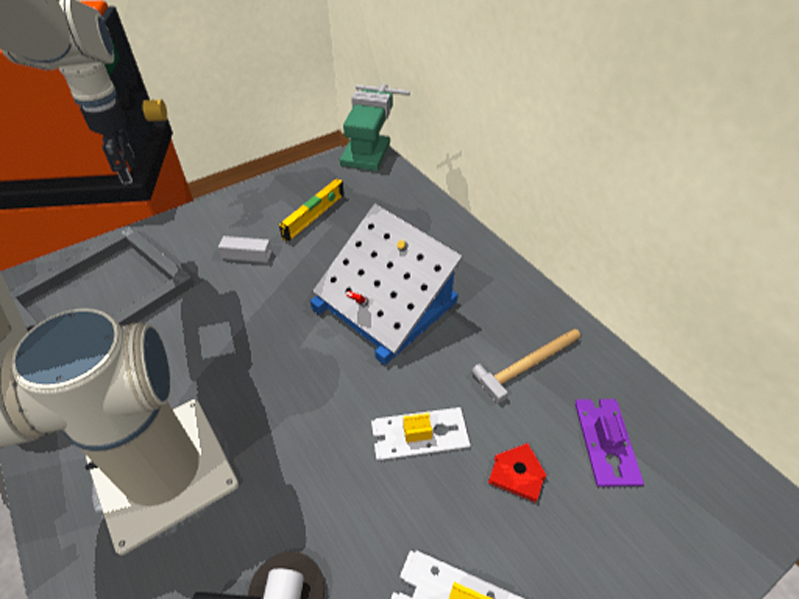

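The top view (800 px scale) shows the small plate at (485,333), keyhole at (491,315) and fork at (480,360). On the jig the stud is at (351,254) and the wing at (367,312). The purple and the large white plates are the look-alikes. In the side view the plate is at (420,432), the stud at (402,245) and the wing at (356,297).

```bash
cat > meas.py <<'E'
from h import *
def blob(m,roi):
    k=np.zeros(m.shape,np.uint8);x0,y0,x1,y1=roi;k[y0:y1,x0:x1]=m[y0:y1,x0:x1]
    cs=cv2.findContours(k,cv2.RETR_EXTERNAL,cv2.CHAIN_APPROX_NONE)[0]
    ct=max(cs,key=cv2.contourArea);f=np.zeros_like(k);cv2.drawContours(f,[ct],-1,1,-1)
    ys,xs=np.nonzero(f);return np.array([xs.mean(),ys.mean()]),ct,len(xs)
def masks(im):
    h=cv2.cvtColor(im,cv2.COLOR_RGB2HSV).astype(int);H,S,V=h[...,0],h[...,1],h[...,2]
    return dict(red=((H<8)|(H>172))&(S>130)&(V>80),yel=(H>14)&(H<35)&(S>110)&(V>90),lig=(S<40)&(V>150))
def quad(ct):
    hull=cv2.convexHull(ct);
    for e in np.linspace(2,15,40):
        q=cv2.approxPolyDP(hull,e,True)
        if len(q)==4: break
    q=q[:,0].astype(float)
    # refine: fit lines to contour points of each side
    P=ct[:,0].astype(float);L=[]
    for i in range(4):
        a,b=q[i],q[(i+1)%4];d=(b-a)/np.linalg.norm(b-a);w=P-a;t=w@d;n=abs(w[:,0]*d[1]-w[:,1]*d[0])
        l=np.linalg.norm(b-a);s=P[(n<2)&(t>.1*l)&(t<.9*l)]
        vx,vy,x,y=cv2.fitLine(s.astype(np.float32),cv2.DIST_HUBER,0,.01,.01).ravel();L.append(np.cross([x,y,1],[x+vx,y+vy,1]))
    o=[np.cross(L[i-1],L[i]) for i in range(4)];return np.array([p[:2]/p[2] for p in o])
E
python3 - <<'E'
from meas import *
T=np.load("top.npy",allow_pickle=True).item();S=np.load("side.npy",allow_pickle=True).item()
mt,ms=masks(T["image"]),masks(S["image"])
R_={'jigt':(180,135,275,222),'jigs':(195,125,300,232),'plt':(288,185,332,242),'pls':(235,257,305,298)}
def two(k,a,b):
    p,_,n=blob(mt[k].astype(np.uint8),R_[a]);q,_,m=blob(ms[k].astype(np.uint8),R_[b])
    X,e=tri(T,p,S,q);print(k,a,p,n,q,m,X.round(4),round(e,4));return X
st=two('yel','jigt','jigs');wi=two('red','jigt','jigs');vb=two('yel','plt','pls')
d=st-wi;print("yaw stud-wing",np.arctan2(d[1],d[0]))
for c,m,j,p in((T,mt,'jigt','plt'),(S,ms,'jigs','pls')):
    q=quad(blob(m['lig'].astype(np.uint8),R_[j])[1])
    v=[onz(c,*x,.105) for x in q]
    # low corners have smaller world x
    o=np.argsort([x[0]for x in v]);W=np.array([onz(c,*q[i],.0388 if k<2 else .1712) for k,i in enumerate(o)])
    lo=W[:2].mean(0);hi=W[2:].mean(0);print("face corners",W.round(4).tolist(),"cen",W.mean(0).round(4),"yaw",np.arctan2(*(hi-lo)[1::-1]),"len",np.linalg.norm(hi-lo))
    for k in(0,2):
        e=W[k+1]-W[k]; e=e if e[1]>0 else -e;print("  edge yaw",np.arctan2(-e[0],e[1]),np.linalg.norm(e))
    ct=blob(m['lig'].astype(np.uint8),R_[p])[1]
    q=quad(ct);W=np.array([onz(c,*x,.006) for x in q]);W=W[np.argsort(W[:,0])]
    print("plate",W.round(4).tolist(),"cen",W.mean(0).round(4),"yaw",np.arctan2(*(W[2:].mean(0)-W[:2].mean(0))[1::-1]),np.linalg.norm(W[2:].mean(0)-W[:2].mean(0)))
    for k in(0,2):
        e=W[k+1]-W[k]; e=e if e[1]>0 else -e;print("  edge yaw",np.arctan2(-e[0],e[1]),np.linalg.norm(e))
E
```

```text
yel jigt [224.6 162.4] 15 [203.66666667 133.68306011] 183 [0.5137 0.1242 0.332 ] 0.1396
red jigt [234.65789474 200.28947368] 38 [228.16666667 190.14285714] 42 [0.4841 0.0923 0.0974] 0.0006
yel plt [310.8        214.03478261] 115 [267.38162544 273.91166078] 283 [ 0.4339 -0.2056  0.0287] 0.003
yaw stud-wing 0.8231741249983644
face corners [[0.432, 0.2137, 0.0388], [0.4917, -0.0366, 0.0388], [0.6379, 0.2621, 0.1712], [0.6957, 0.0103, 0.1712]] cen [0.5643 0.1124 0.105 ] yaw 0.22880496736196104 len 0.2486395636795917
  edge yaw 0.2341007971031911 0.2573030639105363
  edge yaw 0.22553542402391943 0.2583429348185759
plate [[0.3374, -0.2062, 0.006], [0.3738, -0.1281, 0.006], [0.501, -0.2841, 0.006], [0.5387, -0.2077, 0.006]] cen [ 0.4377 -0.2066  0.006 ] yaw -0.4470990022645957 0.1821937981213163
  edge yaw -0.43681218335688216 0.08622969563417102
  edge yaw -0.4582147299102083 0.0851694682939313
face corners [[0.4356, 0.2124, 0.0388], [0.4932, -0.0374, 0.0388], [0.6394, 0.2591, 0.1712], [0.6982, 0.0094, 0.1712]] cen [0.5666 0.1109 0.105 ] yaw 0.2249425894411396 len 0.24798692258326763
  edge yaw 0.22647677594812254 0.25632748041335096
  edge yaw 0.2314614511829186 0.2565236518960552
plate [[0.3421, -0.2069, 0.006], [0.3777, -0.1298, 0.006], [0.5024, -0.2839, 0.006], [0.5395, -0.2071, 0.006]] cen [ 0.4404 -0.2069  0.006 ] yaw -0.44646876924386636 0.17855662458302857
  edge yaw -0.4329746080571333 0.0848960462404854
  edge yaw -0.45077573950379624 0.08532762382232695
```

```bash
cat >> h.py <<'E'
yaw,sl=.228,np.radians(32)
F=(R.from_euler('z',yaw)*R.from_euler('y',-sl)).as_matrix()   # columns: up slope, left, out
C=np.array([.5655,.1117,.105])
PO=np.array([.439,-.2067,0]);PY=-.447
def face(x,y,z): return C+F@np.array([x,y,z])
def tool(x,z): # rotvec of tool with given x and z axes
    return R.from_matrix(np.stack([x,np.cross(z,x),z],1)).as_rotvec()
E
python3 - <<'E'
from meas import *
T=np.load("top.npy",allow_pickle=True).item();S=np.load("side.npy",allow_pickle=True).item()
mt,ms=masks(T["image"]),masks(S["image"])
p=blob(mt['yel'].astype(np.uint8),(210,150,240,175))[0];q=blob(ms['yel'].astype(np.uint8),(245,145,270,170))[0]
X,e=tri(T,p,S,q);print("stud in face mm",1e3*F.T@(X-C),e)
p=blob(mt['red'].astype(np.uint8),(220,185,250,215))[0];q=blob(ms['red'].astype(np.uint8),(215,180,245,200))[0]
X,e=tri(T,p,S,q);print("wing in face mm",1e3*F.T@(X-C),e)
print(R.from_rotvec(manip.get_ee_rot()).as_matrix().round(2).tolist(),manip.get_time())
px=np.array([np.cos(PY),np.sin(PY),0]);d=np.array([0,0,-1.])
for s in(1,-1):
    a=manip.solve_ik(PO-.005*px+[0,0,.034],tool(s*px,d))
    b=manip.solve_ik(face(.029,0,.034+.06),tool(s*F[:,0],-F[:,2]))
    b2=manip.solve_ik(face(-.001,0,.034),tool(s*F[:,0],-F[:,2]))
    print(s,[None if v is None else np.round(v,2) for v in(a,b,b2)])
    for th in(.4,-.55,-.8):
        x=F@np.array([np.sin(th)*-1*0-np.sin(th),np.cos(th),0])
        v=manip.solve_ik(face(-.075,0,.054),tool(s*x,-F[:,2]));print('  wing',th,None if v is None else np.round(v,2))
E
```

```text
stud in face mm [7.45945397e+01 9.42679940e-03 1.15799468e+01] 0.0028676441713268754
wing in face mm [-75.03295472  -0.52640101  37.86570373] 0.0006098576922321799
[[-0.95, 0.32, -0.0], [0.32, 0.95, -0.0], [0.0, -0.0, -1.0]] 0.1
1 [array([-0.46,  0.6 ,  2.05, -0.  ,  0.49,  1.55]), array([0.15, 0.27, 2.17, 0.27, 0.15, 1.24]), None]
  wing 0.4 None
  wing -0.55 [ 0.14  0.42  2.34  2.87  0.18 -2.41]
  wing -0.8 [ 0.14  0.42  2.34  2.87  0.18 -2.16]
-1 [array([-0.46,  0.6 ,  2.05,  0.  ,  0.49, -1.59]), array([ 0.15,  0.27,  2.17,  0.27,  0.15, -1.9 ]), None]
  wing 0.4 [ 0.14  0.42  2.34  2.87  0.18 -0.21]
  wing -0.55 [0.14 0.42 2.34 2.87 0.18 0.74]
  wing -0.8 [0.14 0.42 2.34 2.87 0.18 0.99]
```

```bash
cat >> h.py <<'E'
def plate_tool(P,M,phi,s,gx=-.005,gz=.033):
    """TCP pose gripping the V-block with plate origin at P, plate axes M; tool pitched phi"""
    z=M@np.array([np.sin(phi),0,-np.cos(phi)]);x=s*(M@np.array([np.cos(phi),0,np.sin(phi)]))
    return P+M@np.array([gx,0,gz])-.003*z, tool(x,z)
E
python3 - <<'E'
from h import *
M0=R.from_euler('z',PY).as_matrix()
for s in(1,-1):
  for deg in(-10,-15,-20,-25):
    f=np.radians(deg)
    for P,M in((PO,M0),(PO+[0,0,.12],M0),(face(.035,0,.09),F),(face(.035,0,.0),F),(face(.004,0,0),F),(face(0,0,0),F)):
        v=manip.solve_ik(*plate_tool(P,M,f,s));print(s,deg,None if v is None else np.round(v,2))
E
```

```text
1 -10 [-0.46  0.64  1.94 -0.    0.73  1.56]
1 -10 [-0.46  0.43  1.91 -0.    0.97  1.56]
1 -10 [0.16 0.21 2.08 0.06 0.47 1.45]
1 -10 [0.16 0.41 2.03 0.08 0.32 1.44]
1 -10 [0.16 0.41 2.09 0.1  0.26 1.41]
1 -10 [0.16 0.41 2.1  0.1  0.25 1.41]
1 -15 [-0.46  0.67  1.89 -0.01  0.84  1.56]
1 -15 [-0.46  0.47  1.86 -0.    1.07  1.56]
1 -15 [0.16 0.23 2.03 0.04 0.59 1.48]
1 -15 [0.17 0.42 1.98 0.04 0.45 1.47]
1 -15 [0.16 0.42 2.04 0.05 0.39 1.46]
1 -15 [0.16 0.42 2.05 0.05 0.38 1.46]
1 -20 [-0.46  0.71  1.83 -0.01  0.95  1.56]
1 -20 [-0.46  0.51  1.81 -0.01  1.17  1.56]
1 -20 [0.16 0.25 1.97 0.02 0.71 1.49]
1 -20 [0.17 0.44 1.92 0.02 0.58 1.49]
1 -20 [0.17 0.43 1.98 0.03 0.51 1.49]
1 -20 [0.17 0.43 1.99 0.03 0.51 1.49]
1 -25 [-0.46  0.74  1.78 -0.01  1.06  1.56]
1 -25 [-0.46  0.55  1.76 -0.01  1.27  1.56]
1 -25 [0.17 0.28 1.92 0.01 0.82 1.5 ]
1 -25 [0.17 0.46 1.87 0.01 0.69 1.51]
1 -25 [0.17 0.45 1.93 0.01 0.63 1.5 ]
1 -25 [0.17 0.45 1.94 0.01 0.63 1.5 ]
-1 -10 [-0.46  0.64  1.94 -0.    0.73 -1.58]
-1 -10 [-0.46  0.43  1.91 -0.    0.97 -1.58]
-1 -10 [ 0.16  0.21  2.08  0.06  0.47 -1.69]
-1 -1
[... 239 characters left out ...]
  2.03  0.04  0.59 -1.67]
-1 -15 [ 0.17  0.42  1.98  0.04  0.45 -1.67]
-1 -15 [ 0.16  0.42  2.04  0.05  0.39 -1.68]
-1 -15 [ 0.16  0.42  2.05  0.05  0.38 -1.68]
-1 -20 [-0.46  0.71  1.83 -0.01  0.95 -1.58]
-1 -20 [-0.46  0.51  1.81 -0.01  1.17 -1.58]
-1 -20 [ 0.16  0.25  1.97  0.02  0.71 -1.65]
-1 -20 [ 0.17  0.44  1.92  0.02  0.58 -1.65]
-1 -20 [ 0.17  0.43  1.98  0.03  0.51 -1.65]
-1 -20 [ 0.17  0.43  1.99  0.03  0.51 -1.66]
-1 -25 [-0.46  0.74  1.78 -0.01  1.06 -1.58]
-1 -25 [-0.46  0.55  1.76 -0.01  1.27 -1.58]
-1 -25 [ 0.17  0.28  1.92  0.01  0.82 -1.64]
-1 -25 [ 0.17  0.46  1.87  0.01  0.69 -1.63]
-1 -25 [ 0.17  0.45  1.93  0.01  0.63 -1.64]
-1 -25 [ 0.17  0.45  1.94  0.01  0.63 -1.64]
```

```bash
cat >> h.py <<'E'
PHI,SG=np.radians(-20),-1
M0=R.from_euler('z',PY).as_matrix()
def st(t=''):
    print(t,round(manip.get_time(),2),'F(face)',(F.T@np.array(manip.get_contact_force())).round(1),'M',np.round(F.T@np.array(manip.get_torque()),2),'w',round(manip.get_width(),4),'face mm',(1e3*F.T@(np.array(manip.get_position())-C)).round(1))
E
python3 - <<'E'
from h import *
p,o=plate_tool(PO+[0,0,.09],M0,PHI,SG);manip.move_to(p,o);st()
p,o=plate_tool(PO,M0,PHI,SG);manip.servo_line(p,rate=.1);st()
manip.command_gripper(.02,100);st('grip')
manip.servo_line(p+[0,0,.15],rate=.15);st('lift')
p,o=plate_tool(face(.036,0,.075),F,PHI,SG);manip.move_to(p,o);manip.hold(.2);st('over')
print(manip.get_grip_force())
a=shot("top",None);b=shot("side",None)
np.save("top1",a,allow_pickle=True);np.save("side1",b,allow_pickle=True)
A=cv2.resize(a["image"][120:240,170:290,::-1],None,fx=3.3,fy=3.3);B=cv2.resize(b["image"][110:230,180:300,::-1],None,fx=3.3,fy=3.3)
cv2.imwrite("pics/over.png",np.hstack([A,B]))
E
```

```text
3.06 F(face) [ 0.2  0.6 -0.2] M [-0.1  -0.1   0.09] w 0.0853 face mm [-156.7 -278.7  122.6]
 4.11 F(face) [ 0.1 -0.6  0.2] M [-0.11 -0.14  0.1 ] w 0.0858 face mm [-204.3 -279.3   46.6]
grip 4.62 F(face) [ 2.6 -1.1  4.4] M [-0.13  0.2   0.12] w 0.0348 face mm [-204.3 -279.6   46.8]
lift 5.78 F(face) [-2.9 -0.6 -4.8] M [-0.16 -0.35  0.09] w 0.0341 face mm [-126.2 -278.7  173.2]
over 7.22 F(face) [-3.4  0.9 -4.4] M [-0.02  0.4  -0.02] w 0.0347 face mm [ 31.8  -1.1 110.6]
99.98880850151181
```

View pics/over.png

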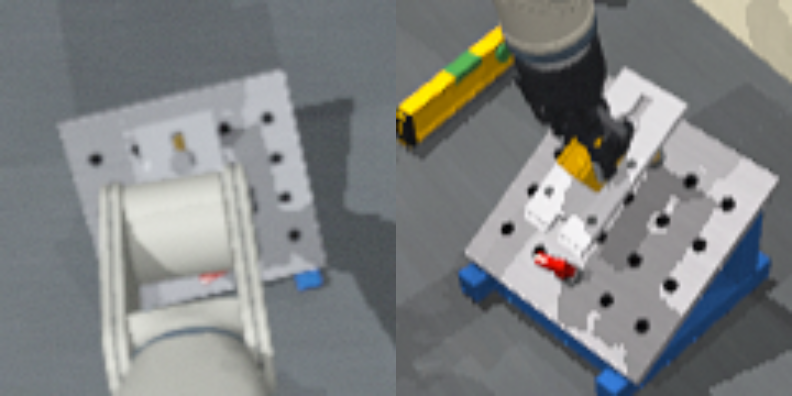

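The plate is held parallel above the face. In the left half the stud shows through the keyhole at (178,142). In the right half the fork (560,235) is just above the wing (555,265). I'll lower it with force checks.

Run:
```python
from h import *
q,o=plate_tool(face(.036,0,.075),F,PHI,SG);err=np.array(manip.get_position())-q;print('face err mm',1e3*F.T@err, 'rot err',(R.from_rotvec(manip.get_ee_rot())*R.from_rotvec(o).inv()).as_rotvec().round(4))
f0=F.T@np.array(manip.get_contact_force())
for z in(.020,.012,.008,.005,.003,.0015,0,-.001):
    p,o=plate_tool(face(.036,0,z),F,PHI,SG);manip.servo_line(p,o,rate=.1 if z==.02 else .03);manip.hold(.1);st(z)
    d=F.T@np.array(manip.get_contact_force())-f0
    if np.linalg.norm(d)>12: break
a=shot("top",None);b=shot("side",None)
np.save("top2",a,allow_pickle=True);np.save("side2",b,allow_pickle=True)
A=cv2.resize(a["image"][120:240,170:290,::-1],None,fx=3.3,fy=3.3);B=cv2.resize(b["image"][110:230,180:300,::-1],None,fx=3.3,fy=3.3)
cv2.imwrite("pics/down.png",np.hstack([A,B]))
```

```text
face err mm [-0.13203897 -0.82557128 -0.13862629] rot err [-0.0001  0.0005 -0.0015]
0.02 8.12 F(face) [-2.6  1.2 -4.4] M [0.02 0.35 0.01] w 0.035 face mm [32.3  0.  56.2]
0.012 8.63 F(face) [-2.8  1.  -3.9] M [-0.07  0.36 -0.01] w 0.035 face mm [32.   0.  47.8]
0.008 9.02 F(face) [-2.8  0.  -3.5] M [0.03 0.4  0.03] w 0.0345 face mm [32.   0.  43.8]
0.005 9.37 F(face) [-3.   0.4 -4.8] M [0.01 0.35 0.04] w 0.0347 face mm [32.   0.  40.8]
0.003 9.72 F(face) [-3.3 -0.4 -4. ] M [0.05 0.38 0.  ] w 0.0347 face mm [32.  -0.  38.8]
0.0015 10.07 F(face) [-2.2  0.1 -3.9] M [ 0.    0.4  -0.02] w 0.0349 face mm [32.   0.  37.3]
0 10.42 F(face) [-2.9  0.2  5.8] M [-0.18  0.7  -0.02] w 0.0349 face mm [32.1  0.  36.4]
-0.001 10.77 F(face) [-1.8  0.6 19.6] M [-0.21  1.34 -0.03] w 0.0349 face mm [32.1  0.  36.3]
```

View pics/down.png

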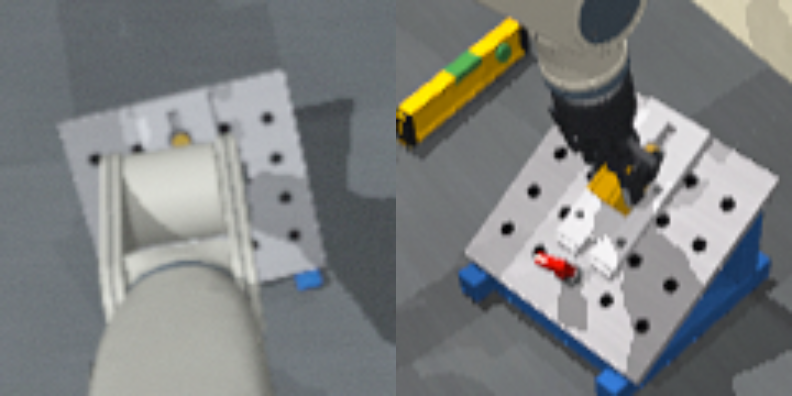

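Contact came exactly at face height. The stud head sits in the wide hole at (178,140) and the fork is clear of the wing. Sliding down now.

Run:
```python
from h import *
z=-.0002
def go(x,r=.04):
    p,o=plate_tool(face(x,0,z),F,PHI,SG);manip.servo_line(p,o,rate=r);manip.hold(.05)
    return F.T@np.array(manip.get_contact_force())
for x in(.036,.030,.024,.018,.012,.008,.006,.005,.004,.003,.002,.001,0,-.001,-.002):
    f=go(x);st(x)
    if f[0]>14 or abs(f[1])>20 or np.linalg.norm(f)>35: break
a=shot("top",None);b=shot("side",None)
np.save("top3",a,allow_pickle=True);np.save("side3",b,allow_pickle=True)
A=cv2.resize(a["image"][120:240,170:290,::-1],None,fx=3.3,fy=3.3);B=cv2.resize(b["image"][110:230,180:300,::-1],None,fx=3.3,fy=3.3)
cv2.imwrite("pics/home.png",np.hstack([A,B]))
```

```text
0.036 11.17 F(face) [-2.8  0.6 10.7] M [-0.19  0.92  0.02] w 0.0345 face mm [32.2  0.  36.3]
0.03 11.52 F(face) [ 6.3  0.6 12.4] M [-0.09  0.41  0.06] w 0.0346 face mm [29.8 -0.1 36.3]
0.024 11.87 F(face) [ 4.7  0.2 12.7] M [-0.17  0.45  0.04] w 0.0348 face mm [23.8 -0.1 36.3]
0.018 12.22 F(face) [ 5.8  1.3 13.2] M [-0.21  0.46  0.03] w 0.035 face mm [17.9 -0.2 36.3]
0.012 12.57 F(face) [ 5.6  0.1 14.1] M [-0.14  0.4   0.05] w 0.035 face mm [12.1 -0.2 36.3]
0.008 12.87 F(face) [ 8.  -0.7 14.9] M [-0.19  0.39  0.1 ] w 0.0345 face mm [ 8.8 -0.2 36.3]
0.006 13.17 F(face) [ 9.5  0.4 15.9] M [-0.12  0.3   0.06] w 0.0343 face mm [ 7.6 -0.2 36.3]
0.005 13.47 F(face) [11.7  0.7 16. ] M [-0.05  0.16  0.05] w 0.0346 face mm [ 7.6 -0.2 36.3]
0.004 13.77 F(face) [10.   0.2 16.8] M [-0.1   0.28  0.05] w 0.0347 face mm [ 5.8 -0.2 36.3]
0.003 14.07 F(face) [12.8  2.  17.4] M [ 0.03  0.15 -0.01] w 0.0345 face mm [ 5.8 -0.3 36.3]
0.002 14.37 F(face) [ 9.5  0.3 16. ] M [-0.12  0.34  0.1 ] w 0.0345 face mm [ 3.8 -0.3 36.3]
0.001 14.67 F(face) [11.8  0.4 16.4] M [-0.01  0.18  0.02] w 0.0348 face mm [ 3.9 -0.3 36.3]
0 14.97 F(face) [10.8  1.3 16.1] M [-0.13  0.27 -0.04] w 0.0349 face mm [ 2.  -0.3 36.3]
-0.001 15.27 F(face) [12.9  0.  17.6] M [-0.    0.2   0.02] w 0.0348 face mm [ 1.9 -0.3 36.3]
-0.002 15.57 F(face) [11.  -0.4 16.7] M [-0.12  0.3   0.03] w 0.0349 face mm [ 0.  -0.2 36.3]
```

View pics/home.png

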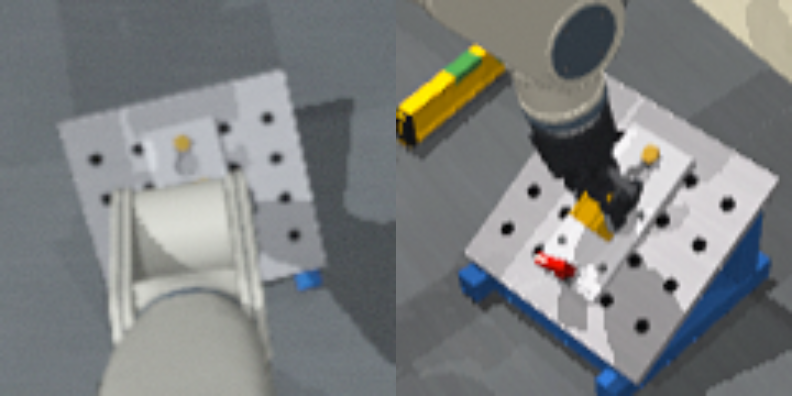

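The stud is now in the narrow slot (182,142) and the fork straddles the screw. I'll ease the normal force and push on until there is a firm stop.

Run:
```python
from h import *
for x in(-.002,-.003,-.004,-.005,-.006,-.007,-.008,-.009):
    p,o=plate_tool(face(x,0,.0005),F,PHI,SG);manip.servo_line(p,o,rate=.04);manip.hold(.1)
    f=F.T@np.array(manip.get_contact_force());st(x)
    if f[0]>25: break
```

```text
-0.002 16.02 F(face) [ 6.7 -0.5 10.1] M [-0.1  -0.1   0.02] w 0.0346 face mm [-1.4 -0.2 36.6]
-0.003 16.37 F(face) [ 8.3 -0.1 10.9] M [ 0.03 -0.12  0.  ] w 0.0348 face mm [-1.4 -0.2 36.7]
-0.004 16.72 F(face) [11.5  0.4 12.8] M [ 0.04 -0.23 -0.09] w 0.0345 face mm [-1.4 -0.2 36.7]
-0.005 17.07 F(face) [13.3  0.5 12.6] M [ 0.08 -0.36 -0.06] w 0.0346 face mm [-1.4 -0.2 36.7]
-0.006 17.42 F(face) [14.9  2.3 14.9] M [ 0.16 -0.47 -0.08] w 0.0345 face mm [-1.4 -0.2 36.7]
-0.007 17.77 F(face) [17.2  2.1 15.3] M [ 0.26 -0.59 -0.11] w 0.0346 face mm [-1.5 -0.3 36.7]
-0.008 18.12 F(face) [19.4  1.6 17.7] M [ 0.3  -0.69 -0.1 ] w 0.0347 face mm [-1.5 -0.2 36.7]
-0.009 18.47 F(face) [21.8  2.7 17.6] M [ 0.35 -0.85 -0.12] w 0.0346 face mm [-1.6 -0.3 36.7]
```

Run:
```python
from h import *
p,o=plate_tool(face(.0015,0,.0005),F,PHI,SG);manip.servo_line(p,o,rate=.04);st()
manip.command_gripper(.06);st('open')
p,o=plate_tool(face(.0026,0,.11),F,PHI,SG);manip.servo_line(p,o,rate=.15);st('up')
c=face(-.075,0,.054+.06)
th=.3
x=F@np.array([-np.sin(th),np.cos(th),0])
v=manip.solve_ik(c,tool(-x,-F[:,2]));print(v,manip.get_joint_positions())
v=manip.solve_ik(face(-.075,0,.054),tool(-x,-F[:,2]));print(v)
manip.servo_line(np.array(manip.get_position())+[-.12,-.05,.1],rate=.25)
b=shot("side",None);a=shot("top",None)
np.save("top4",a,allow_pickle=True);np.save("side4",b,allow_pickle=True)
A=cv2.resize(a["image"][120:240,170:290,::-1],None,fx=3.3,fy=3.3);B=cv2.resize(b["image"][150:220,200:270,::-1],None,fx=5.66,fy=5.66)
cv2.imwrite("pics/rel.png",np.hstack([A,B]))
```

```text
18.88 F(face) [ 4.3 -0.   6.1] M [-0.16  0.16  0.07] w 0.035 face mm [-0.4 -0.1 36.3]
open 19.25 F(face) [0.4 1.1 0.1] M [ 0.04  0.09 -0.04] w 0.0596 face mm [-2.9 -0.  36.2]
up 20.13 F(face) [-0.3  0.7  0.1] M [ 0.    0.13 -0.02] w 0.06 face mm [ -1.5   0.  145.5]
None [ 0.15774423  0.19748052  2.04997352  0.02307205  0.68557258 -1.65734598]
[ 0.13612622  0.4188278   2.34385463  2.87288611  0.18416563 -0.11360193]
```

View pics/rel.png

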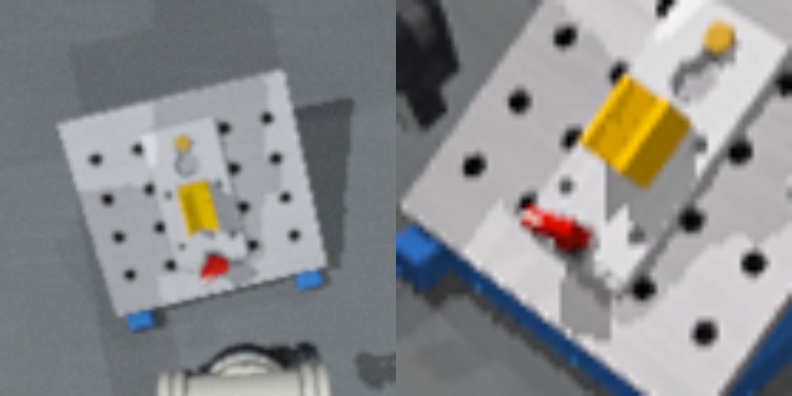

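The plate sits on the jig with the stud in the slot, the fork under the red wing at (215,267) left and (555,228) right. Relaxing the arm may have dragged it about 1 mm back. I'll nudge the V-block with closed fingers, and scan for a reachable wing grasp.

```bash
cat >> h.py <<'E'
def wing_pose(th,tau,h,dx=0.,dy=0.,s=-1):
    """TCP with pads across the wing, length at angle th anticlockwise from face y; tool tilted tau about closing axis; axis crossing the screw axis at height h(TCP)"""
    l=np.array([-np.sin(th),np.cos(th),0]);n=np.array([0,0,1.])
    z=-np.cos(tau)*n+np.sin(tau)*l;x=s*(np.cos(tau)*l+np.sin(tau)*n)
    return face(-.075+dx,dy,0)+F@(h*n), tool(F@x,F@z)
E
python3 - <<'E'
from h import *
for s in(-1,1):
  for t in(-20,-12,-6,0,6,12,20):
    for h in(.054,.075,.114):
      r=[]
      for th in(.5,.2,-.2,-.55,-.75):
        v=manip.solve_ik(*wing_pose(th,np.radians(t),h,s=s));r.append(None if v is None else v.round(2).tolist()[3:])
      if sum(x is None for x in r)<2: print(s,t,h,r)
E
python3 - <<'E'
from h import *
manip.command_gripper(0.0,40)
z=F@np.array([np.sin(PHI),0,-np.cos(PHI)]);x=-F@np.array([np.cos(PHI),0,np.sin(PHI)]);o=tool(x,z)
manip.move_to(face(.053,0,.10),o);manip.servo_line(face(.053,0,.038),o,rate=.15);manip.hold(.1);st()
for X in(.045,.042,.040,.038,.036,.034,.032,.030,.028,.026,.024):
    manip.servo_line(face(X,0,.038),o,rate=.05);manip.hold(.05);st(X)
    if (F.T@np.array(manip.get_contact_force()))[0]>15: break
manip.servo_line(face(.050,0,.038),o,rate=.15);manip.servo_line(face(.050,0,.12),o,rate=.2);st()
E
```

```text
-1 -20 0.054 [[3.92, 0.61, -1.07], [4.22, 0.51, -1.06], None, [-1.16, 0.37, -1.31], [-0.9, 0.36, -1.4]]
-1 -20 0.075 [[3.97, 0.59, -1.12], [4.29, 0.5, -1.14], None, [-1.07, 0.39, -1.39], [-0.83, 0.39, -1.47]]
-1 -12 0.054 [[3.71, 0.42, -0.98], [3.94, 0.35, -0.91], [4.33, 0.26, -0.9], None, [-1.21, 0.18, -1.15]]
-1 -12 0.114 [[3.94, 0.32, -1.22], [4.29, 0.28, -1.27], None, [-0.99, 0.24, -1.56], [-0.74, 0.25, -1.63]]
-1 -6 0.054 [[3.44, 0.29, -0.8], [3.57, 0.24, -0.62], [3.74, 0.18, -0.4], [3.89, 0.12, -0.21], None]
-1 0 0.054 [[2.87, 0.18, -0.31], [2.87, 0.18, -0.01], [2.87, 0.18, 0.39], [2.87, 0.18, 0.74], [2.87, 0.18, 0.94]]
-1 0 0.075 [[2.78, 0.14, -0.23], [2.78, 0.14, 0.07], [2.78, 0.14, 0.47], [2.78, 0.14, 0.82], [2.78, 0.14, 1.02]]
-1 6 0.054 [[1.97, 0.18, 0.52], [2.13, 0.22, 0.65], [2.33, 0.28, 0.84], [2.51, 0.32, 1.02], [2.6, 0.34, 1.13]]
-1 6 0.075 [[1.74, 0.17, 0.75], [1.95, 0.21, 0.83], [2.2, 0.25, 0.97], [2.41, 0.29, 1.12], [2.52, 0.3, 1.21]]
-1 6 0.114 [[1.25, 0.19, 1.24], [1.5, 0.2, 1.27], [1.84, 0.22, 1.33], [2.12, 0.23, 1.41], [2.27, 0.24, 1.46]]
-1 12 0.054 [[1.43, 0.
[... 2195 characters left out ...]
.1] M [ 0.02  0.11 -0.01] w 0.0 face mm [44.9  0.  38.3]
0.042 23.88 F(face) [-0.7 -0.1 -0.4] M [ 0.03  0.12 -0.05] w 0.0001 face mm [41.9  0.  38. ]
0.04 24.18 F(face) [ 3.5  0.3 -0.7] M [-0.04 -0.3  -0.  ] w 0.0001 face mm [40.6 -0.  38. ]
0.038 24.48 F(face) [ 6.   0.1 -0.2] M [ 0.06 -0.86 -0.02] w -0.0002 face mm [40.3 -0.  38. ]
0.036 24.77 F(face) [ 9.  -0.1  0.3] M [ 0.1  -1.33 -0.05] w 0.0001 face mm [40.1 -0.1 38. ]
0.034 25.07 F(face) [12.7  0.6  1.5] M [ 0.14 -1.79 -0.1 ] w -0.0 face mm [39.8 -0.1 38.1]
0.032 25.38 F(face) [16.1  2.1  1. ] M [ 0.21 -2.28 -0.06] w -0.0001 face mm [39.7 -0.1 38.1]
 26.2 F(face) [ 0.1 -0.1 -0.3] M [ 0.01  0.1  -0.03] w 0.0 face mm [ 49.2  -0.  119.8]
```

The V-block met the fingers at the predicted point and was stiff, so the plate is home. Next, the wing.

Run:
```python
from meas import *
T=np.load("top4.npy",allow_pickle=True).item();S=np.load("side4.npy",allow_pickle=True).item()
for c,roi,h in((T,(220,185,250,215),.05),(S,(215,175,250,205),.045)):
    ct=blob(masks(c["image"])['red'].astype(np.uint8),roi)[1]
    k=np.zeros(c["image"].shape[:2],np.uint8);cv2.drawContours(k,[ct],-1,1,-1);ys,xs=np.nonzero(k)
    P=[]
    for u,v in zip(xs,ys):
        o,d=ray(c,u,v);n=F[:,2];t=((face(0,0,h)-o)@n)/(d@n);P.append((F.T@(o+t*d-C))[:2])
    P=np.array(P);w,V=np.linalg.eigh(np.cov(P.T));l=V[:,1];l*=np.sign(l[1]);print(P.mean(0),np.sqrt(w),"th",np.arctan2(-l[0],l[1]))
tau=np.radians(12);th=.33
p,o=wing_pose(th,tau,.13);q,oq=wing_pose(th,tau,.055)
manip.command_gripper(.035,60)
manip.servo_line(face(-.03,0,.17),rate=.2)
manip.move_to(p,o);st('pre')
b=shot("side","pre",(195,110,295,230),4)
print(manip.solve_ik(p,o).round(2),manip.solve_ik(q,oq).round(2))
```

```text
[-0.07013974 -0.00029212] [0.00620023 0.00834911] th 0.3722161872561928
[-0.07480155 -0.00536872] [0.00416225 0.01214337] th 0.19011025017011457
pre 29.91 F(face) [-0.2  0.6  0.1] M [-0.06  0.19  0.07] w 0.0349 face mm [-74.8  -0.  129.9]
[-0.04  0.21  2.34  1.11  0.36  1.47] [-0.01  0.42  2.29  1.58  0.3   1.  ]
```

View pics/pre.png

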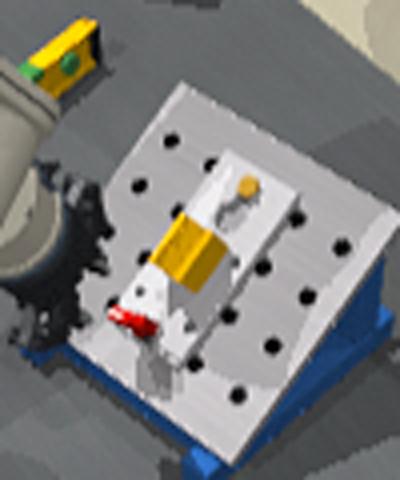

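The gripper stands off the wing at (132,318) along the screw axis, and the plate is still home with the stud at the slot end (247,187). Now descending and gripping.

Run:
```python
from h import *
tau=np.radians(12);th=.27
p,o=wing_pose(th,tau,.055)
manip.servo_line(p,o,rate=.1);st('at')
manip.command_gripper(.005,60);manip.hold(.15);st('grip')
b=shot("side",None);a=shot("top",None)
print('M mean',np.mean([F.T@np.array(manip.get_torque()) for _ in range(10)],0).round(3))
for dth in(.22,.17):
    p,o=wing_pose(dth,tau,.055);manip.servo_line(p,o,rate=.05);manip.hold(.05)
    x=R.from_rotvec(manip.get_ee_rot()).as_matrix()[:,0];l=-F.T@x
    st(f'{dth} actual {np.arctan2(-l[0],l[1]):.3f}')
```

```text
at 30.86 F(face) [-0.9  0.8 -0.4] M [-0.07  0.22  0.01] w 0.0353 face mm [-75.1   0.   55.2]
grip 31.34 F(face) [-0.9 -1.3  9. ] M [-0.11  0.35  0.1 ] w 0.0106 face mm [-74.9  -0.1  55.4]
M mean [-0.147  0.335  0.058]
0.22 actual 0.221 31.74 F(face) [ 0.8 -1.7  7.1] M [-0.09  0.28  0.03] w 0.0107 face mm [-75.   -0.1  55.3]
0.17 actual 0.171 32.04 F(face) [-0.5 -1.3  7.5] M [-0.09  0.24 -0.01] w 0.011 face mm [-74.9  -0.1  55.2]
```

```bash
cat > turn.py <<'E'
from h import *
tau=np.radians(12)
def step(th):
    p,o=wing_pose(th,tau,.0555-.002*(.27-th));manip.servo_line(p,o,rate=.05);manip.hold(.03)
    l=-F.T@R.from_rotvec(manip.get_ee_rot()).as_matrix()[:,0]
    M=np.mean([F.T@np.array(manip.get_torque()) for _ in range(8)],0)
    f=F.T@np.array(manip.get_contact_force())
    print(round(manip.get_time(),2),round(th,3),'act',round(np.arctan2(-l[0],l[1]),3),'M',M.round(3),'F',f.round(1));return M,f
E
python3 - <<'E'
from turn import *
for th in np.r_[np.arange(.09,-.40,-.08),np.arange(-.41,-.50,-.03)]:
    M,f=step(th)
    if np.linalg.norm(f)>25: break
E
```

```text
32.33 0.09 act 0.093 M [-0.122  0.262  0.016] F [ 0.3 -1.1  4.5]
32.61 0.01 act 0.013 M [-0.242  0.17  -0.044] F [ 0.7 -3.1  4.9]
32.89 -0.07 act -0.066 M [-0.272  0.104 -0.002] F [ 0.7 -2.1  5.8]
33.17 -0.15 act -0.146 M [-0.303 -0.026 -0.029] F [ 0.9 -2.1  4.8]
33.46 -0.23 act -0.225 M [-0.36  -0.055 -0.055] F [ 0.9 -2.1  6.1]
33.74 -0.31 act -0.305 M [-0.439 -0.044 -0.01 ] F [ 0.2 -2.3  5.9]
34.02 -0.39 act -0.384 M [-0.557 -0.092 -0.097] F [ 1.3 -3.6  6.6]
34.31 -0.41 act -0.404 M [-0.557 -0.11  -0.06 ] F [ 1.8 -3.8  5.5]
34.59 -0.44 act -0.434 M [-0.65  -0.052 -0.046] F [ 1.2 -4.2  6.5]
34.88 -0.47 act -0.464 M [-0.714 -0.104 -0.068] F [ 1.7 -4.6  5.7]
35.16 -0.5 act -0.494 M [-0.704 -0.099 -0.085] F [ 1.6 -3.6  7.3]
```

```bash
cat >> turn.py <<'E'
def mz(M,f,th):
    l=np.array([-np.sin(th),np.cos(th)]);o=-.13*np.sin(tau)*l;return M[2]+o[0]*f[1]-o[1]*f[0]
E
python3 - <<'E'
from turn import *
for th in np.arange(-.515,-.585,-.015):
    M,_=step(th);f=np.mean([F.T@np.array(manip.get_contact_force()) for _ in range(8)],0)
    m=mz(M,f,th);print('   axis moment',round(m,3),f.round(2))
    if m>.2: break
E
```

```text
35.44 -0.515 act -0.509 M [-0.677 -0.103 -0.098] F [ 1.3 -3.   6.8]
   axis moment -0.028 [ 1.26 -3.    6.78]
35.73 -0.53 act -0.524 M [-0.714 -0.095 -0.154] F [ 2.5 -4.2  7.2]
   axis moment -0.038 [ 2.54 -4.17  7.21]
36.01 -0.545 act -0.539 M [-0.761 -0.174 -0.15 ] F [ 1.5 -4.   6.1]
   axis moment -0.058 [ 1.52 -4.    6.08]
36.29 -0.56 act -0.554 M [-0.791 -0.074 -0.106] F [ 0.8 -4.1  5.6]
   axis moment -0.029 [ 0.81 -4.06  5.59]
36.58 -0.575 act -0.569 M [-0.8   -0.084 -0.026] F [ 1.2 -4.3  6. ]
   axis moment 0.065 [ 1.24 -4.28  5.96]
```

```bash
cat >> turn.py <<'E'
def avg(th,n=8):
    A=[]
    for _ in range(n):
        manip.hold(.02);A.append([F.T@np.array(manip.get_torque()),F.T@np.array(manip.get_contact_force())])
    M,f=np.mean(A,0);return mz(M,f,th),M,f
E
python3 - <<'E'
from turn import *
print(avg(-.575))
last=None
for th in (-.585,-.595,-.605,-.615):
    step(th);m,M,f=avg(th);print('   axis moment',round(m,3),M.round(3),f.round(2))
    if last is not None and m>.08 and m-last<.012: break
    last=m
E
```

```text
(np.float64(0.09367479590662409), array([-0.79749472, -0.10559745,  0.00241849]), array([ 1.0310435 , -4.61730851,  6.35692318]))
36.99 -0.585 act -0.579 M [-0.83  -0.079  0.094] F [ 2.  -5.   6.6]
   axis moment 0.162 [-0.825 -0.109  0.06 ] [ 1.37 -4.77  6.99]
37.41 -0.595 act -0.589 M [-0.806 -0.146  0.025] F [ 2.9 -4.8  6.9]
   axis moment 0.158 [-0.833 -0.114  0.053] [ 1.24 -5.09  7.22]
```

The moment rose by about 0.18 N m and then stayed level, so the clutch has begun to slip. One small confirming step, then release.

Run:
```python
from turn import *
th=-.62
step(th);m,M,f=avg(th);print('axis moment',round(m,3),M.round(3),f.round(2))
manip.command_gripper(.035);st('open')
p,o=wing_pose(th,tau,.13);manip.servo_line(p,o,rate=.12);st()
manip.servo_line(np.array(manip.get_position())+[-.05,-.1,.12],rate=.2);st()
a=shot("top",None);b=shot("side",None)
A=cv2.resize(a["image"][120:240,170:290,::-1],None,fx=3.3,fy=3.3);B=cv2.resize(b["image"][140:220,200:280,::-1],None,fx=4.95,fy=4.95)
cv2.imwrite("pics/end.png",np.hstack([A,B]))
```

```text
37.83 -0.62 act -0.614 M [-0.837 -0.185  0.001] F [ 1.8 -4.4  7.6]
axis moment 0.146 [-0.867 -0.141  0.033] [ 1.46 -5.15  7.77]
open 38.32 F(face) [ 0.2 -0.1  0.3] M [-0.08  0.27  0.03] w 0.0351 face mm [-75.2   0.3  53.6]
 39.1 F(face) [ 0.1 -0.9 -0.2] M [-0.07  0.31 -0.  ] w 0.0352 face mm [-7.49e+01 -1.00e-01  1.30e+02]
 40.45 F(face) [-0.4  0.   0.3] M [-0.    0.32  0.11] w 0.0348 face mm [-72.2 -85.7 269. ]
```

View pics/end.png

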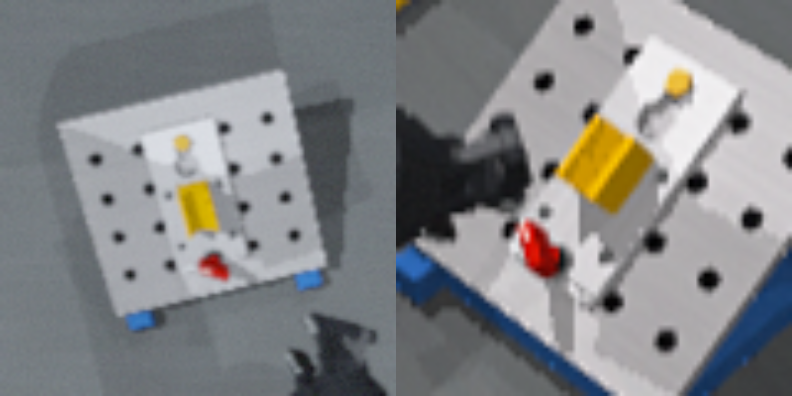

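The plate is home with the stud at the slot end (678,82). The fork is under the washer, the wing at (540,250) has turned clockwise, and the gripper is clear. Handing in.

```bash
python3 -c "
from rig import manip
print(manip.sign_off())"
```

```text
the job is handed in; nothing more can be done
None
```

The plate is home on the stud with its fork round the thumbscrew, which I tightened until the torque levelled off (clutch slipping, about 0.03 rad by my reading) and let go; handed in at about 40 s of the 64 s allowed, verdict not shown.

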